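# Open the meter's bay of the repair-bench cabinet

## Robot

A 7-joint arm with a two-finger parallel gripper is mounted at the origin on the work surface. World frame = base frame: x ahead of the robot, y to its left, z up, the work surface at z = 0. Lengths are in m, angles in rad, forces in N, time in s.
With the tool pointing down it reaches from about 0.35 to 0.9 m from the base axis. Payload 8.1 kg.
Tool frame: the origin (TCP) lies between the finger pads; the fingertips stand 17 mm ahead of it and the grasp point (between the pads) lies 2 mm behind it; z points along the fingers, y is the direction in which the jaws open and shut (so a half turn about z gives the same grasp; the last joint's range is limited). The gripper opens to 92 mm and grips with 3 to 60 N. Pads are 19 mm wide; open, the fingers measure 130 mm over their backs; the gripper's body (75 mm by 190 mm) begins 47 mm behind the grasp point.
Start: joints at [-1.231, 0.434, 0.025, 1.573, -0.012, 1.134, -0.075], TCP at [0.268, 0.565, 0.244] pointing down, gripper open.
Joint ranges: [-2.62, 2.62], [-0.44, 2.09], [-1.27, 1.32], [0.08, 2.57], [-1.32, 4.46], [0.12, 2], [-2.74, 2.74]. Speed limits (rad/s): [2.22, 2.22, 3.01, 3.01, 3.14, 3.14, 3.14].

## Interface

Orientations are given as a rotation vector (axis times angle).
In Python, from cell import arm gives the robot as it stands. The module is installed in compiled form; this text tells all that it offers.
- The arm moves only by the shell command python3 -m crank 'ROWS' [FORCE]. ROWS is JSON, a list of rows, each a list of 5 numbers: the opening, from 0 (shut) to 1 (fully open), then the shift along the world's x, y, z normalised to -1 to 1, where 1 is 40 cm, then the turn about the world's z normalised to -1 to 1, where 1 is 60 degrees. In form: [[fingers, tx, ty, tz, twist], ...]. A call has exactly 8 rows; each row shifts and turns the commanded pose from where the row before left it; what a row does not reach is not made up. A row lasts 1/12 s, in which the tool goes at most 41.7 mm and 7.16 degrees, less where a joint would pass 70% of its speed; a pose out of reach is approached as far as the arm can. A call with a number of a shift or a turn outside -1 to 1 is refused whole. A call with a gripper value outside its range is refused whole. The fingers move at their own pace and stop on an object; FORCE is the grip in N (left out, the last holds). Time passes only in rows, so rows that do not move let the fingers close, or fill a call up. It gives the time, the measured TCP pose, the force and the opening at its end, in the units of the state.
- arm.observe(): the state, without advancing time (a new reading comes with each control period).
- arm.get_image(name): name is "scene" or "top" or "wrist"; returns the picture (480x640x3 uint8, red, green, blue); there is no depth.
- arm.get_calibration(name): a dict with "intrinsics" (3x3 intrinsics, pixels), "distortion" ([k1, k2, p1, p2, k3] as OpenCV has them; the pictures are not rectified), "extrinsics" (4x4, takes a point from camera to world coordinates). Camera axes: x right, y down, z forward; pixel columns grow to the right and rows downward; lengths in m; the calibration is good to about 2 mm. A picture is of the moment at which its call begins: read the wrist's pose just before it. get_calibration takes no time and is no camera call; for the wrist camera it gives the pose at the moment of the call.
- arm.sign_off(): hands the job in, once; it reports no verdict.
The state is a dict: "clock": time; "joints": joint angles; "dq": joint speeds; "joint_efforts": joint torques, N m; "position": TCP position; "ee_rot": TCP orientation; "force": force on the tool from outside, world axes, zero at the start; "ft_torque": the same for the moment, N m; "width": opening from 0.0 (shut) to 1.0 (fully open).
Only numpy, scipy, OpenCV 4.12 (cv2) and the standard library are available. Lean on these libraries where they do the work, as an engineer would, in place of code of your own. Each camera call takes 0.05 s, during which the arm holds its last target.

## Task

Through the clear top of the bench cabinet you can see a hand-held multimeter lying in one of the two end bays. Open that bay: slide the end door in front of it behind the middle door, as far as it will go, and let go. Leave the other two doors as they are and do not disturb the meter.

Things in the scene. Friction and masses are not known exactly. Their poses are not given: they have to be found in the camera images.
- meter: Hand-held multimeter on its back, a black rounded slab 180 x 88 x 40 mm with screen and round dial, on the floor (12 mm above the bench) of the cabinet's left or right end bay, behind that bay's door. A stack of two round tins, 84 mm wide, is in the other end bay. Origin: centre of underside; x along its length, z up.
- left_door: Left end door: panel 8 x 180 x 158 mm (x, y, z) in the rear channel; axes as middle door. Origin: middle of lower edge, 14 mm above bench. Pull: upright steel bar, 10 mm thick, at x = -60, y = +65, z = 66 to 146 mm; posts to panel at z = 78, 112. Shut: origin 180 mm left of cabinet's middle. Starts 0 to 25 mm ajar; slides along y only, 120 mm from shut towards the middle to a firm stop. A few N move it; stays put.
- right_door: Right end door: panel 8 x 180 x 158 mm (x, y, z) in the rear channel; axes as middle door. Origin: middle of lower edge, 14 mm above bench. Pull: upright steel bar, 10 mm thick, at x = -60, y = -65, z = 66 to 146 mm; posts to panel at z = 78, 112. Shut: origin 180 mm right of cabinet's middle. Starts 0 to 25 mm ajar; slides along y only, 120 mm from shut towards the middle to a firm stop. A few N move it; stays put.
- middle_door: Middle door: panel 8 x 210 x 158 mm in the front channel, 16 mm nearer the robot, so end doors pass behind. Origin: middle of lower edge, 14 mm above bench. x into the cabinet, away from robot; y left along track; z up. Pull bar at x = -48, y = 0. Slides 60 mm either way, starts centred. Cabinet: fixed, 564 wide, 270 deep, 180 mm high, clear top and back, yaw within 0.15 rad.

How it is judged:
At the end, for the whole second after the job is handed in: The end door in front of the multimeter is behind the middle door, its centre within 75 mm of the middle door's centre along the track (fully open is 60 mm); the other end door and the middle door are within 15 mm, and the meter within 20 mm, of where they started; the doors are at rest (((y of meter in the frame of middle_door above 0 m and y of left_door in the frame of middle_door below 0.075 m and distance of right_door from where it was at the start of the episode below 0.015 m) or (y of meter in the frame of middle_door below 0 m and y of right_door in the frame of middle_door above -0.075 m and distance of left_door from where it was at the start of the episode below 0.015 m)) and distance of middle_door from where it was at the start of the episode below 0.015 m and distance of meter from where it was at the start of the episode below 0.02 m and linear speed of each of left_door, right_door below 0.02 m/s); the robot touches nothing.
It fails at once if the middle door is slid more than 15 mm (distance of middle_door from where it was at the start of the episode above 0.015 m).
It fails at once if the end door in front of the tins is slid more than 15 mm ((y of meter in the frame of middle_door above 0 m and distance of right_door from where it was at the start of the episode above 0.015 m) or (y of meter in the frame of middle_door below 0 m and distance of left_door from where it was at the start of the episode above 0.015 m)).
It fails at once if the meter is shifted more than 20 mm (distance of meter from where it was at the start of the episode above 0.02 m).
It also fails if it takes over 32 s, if anything falls off the work surface, if the arm or the gripper's body presses on something with over 40 N, if the wrist force passes 120 N, or if a joint passes its speed limit or range.

## Working session

There is one attempt and no reset: what is moved stays moved. The work goes in short steps, Python scripts to look and compute and a shell command to move; the robot and the scene stay as the last step left them, time stands still between calls to the robot, and variables do not carry over. Pictures are saved under pics/ and viewed, and the job is handed in when it is done.

```bash
mkdir -p pics; python3 - <<'E'
from cell import arm
import cv2,json,numpy as np
for n in("scene","top"):
    im=arm.get_image(n); cv2.imwrite(f"pics/{n}0.png",im[:,:,::-1])
    c=arm.get_calibration(n); print(n,np.round(c["intrinsics"],1).tolist(),c["distortion"],np.round(c["extrinsics"],3).tolist())
s=arm.observe(); print(s["clock"],s["position"],s["ee_rot"],s["force"],s["width"])
E
```

```text
scene [[535.7, 0.0, 319.2], [0.0, 535.7, 225.5], [0.0, 0.0, 1.0]] [0.03469473 0.         0.         0.         0.        ] [[0.358, -0.882, 0.306, 0.387], [-0.934, -0.341, 0.108, -0.053], [0.009, -0.324, -0.946, 0.786], [0.0, 0.0, 0.0, 1.0]]
top [[462.7, 0.0, 316.0], [0.0, 462.7, 246.9], [0.0, 0.0, 1.0]] [0.0026296 0.        0.        0.        0.       ] [[-0.024, -0.993, 0.119, 0.552], [-0.999, 0.019, -0.044, 0.032], [0.042, -0.12, -0.992, 0.707], [0.0, 0.0, 0.0, 1.0]]
0.1 [0.26766269 0.5643071  0.24300457] [-6.89928376e-01 -3.06471601e+00  2.24850463e-03] [ 0.72633776 -0.34702604  0.64664224] 0.9979523433190377
```

View pics/scene0.png

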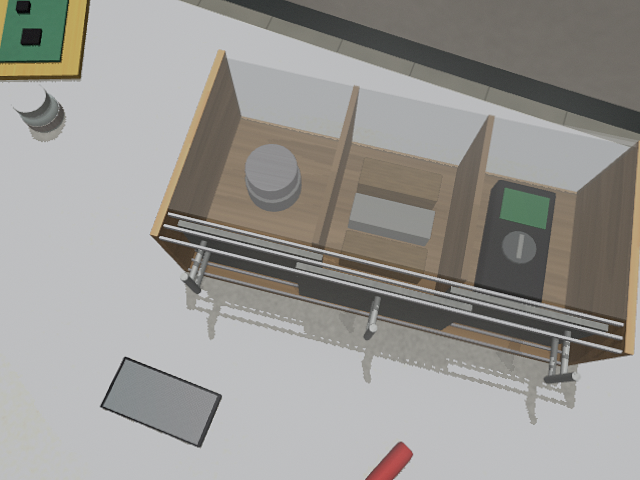

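View pics/top0.png

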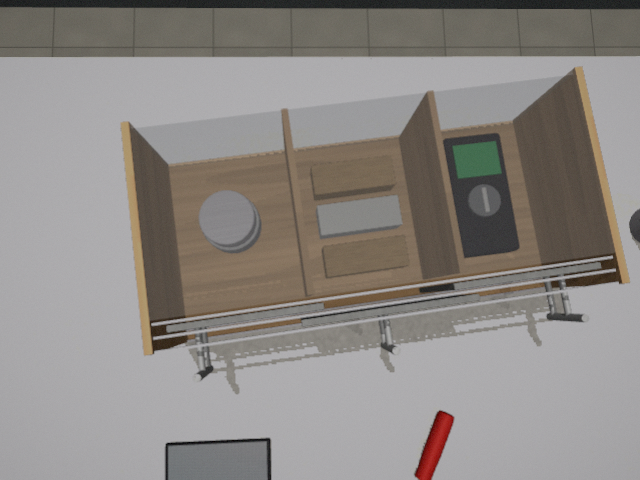

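The multimeter is in the right bay (top image about (482,195), scene about (518,240)), and the tins are in the left bay. The right door's bar tip is at about (586,318) in top and (577,377) in scene. I'll zoom in for precise pixels.

```bash
python3 - <<'E'
import cv2,numpy as np
t=cv2.imread("pics/top0.png");s=cv2.imread("pics/scene0.png")
a=cv2.resize(t[240:340,530:640],None,fx=3.6,fy=3.6,interpolation=cv2.INTER_CUBIC)
b=cv2.resize(s[300:400,530:640],None,fx=3.6,fy=3.6,interpolation=cv2.INTER_CUBIC)
cv2.imwrite("pics/z1.png",np.hstack([a,b]))
E
```

```text
(no output)
```

View pics/z1.png

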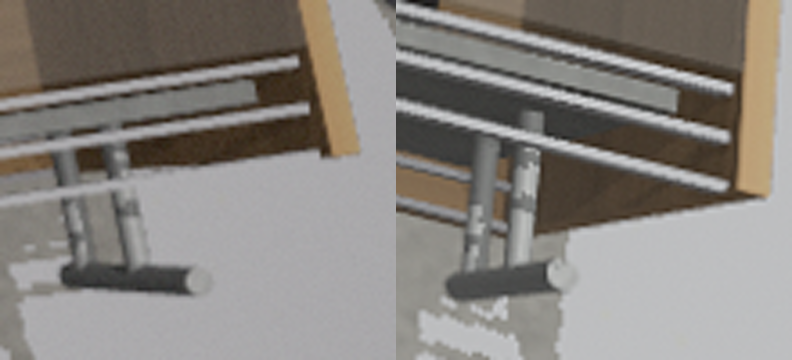

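```bash
cat >h.py <<'E'
from cell import arm
import cv2,numpy as np
def ray(n,p):
    c=arm.get_calibration(n);K=np.array(c["intrinsics"]);D=np.array(c["distortion"]);E=np.array(c["extrinsics"])
    u=cv2.undistortPoints(np.array([[p]],float),K,D)[0,0]
    return E[:3,3],E[:3,:3]@np.array([u[0],u[1],1])
def plane(n,p,z):
    o,d=ray(n,p);return o+d*(z-o[2])/d[2]
def tri(a,b):
    P=[];q=[]
    for n,p in(("top",a),("scene",b)):
        c=arm.get_calibration(n);K=np.array(c["intrinsics"]);D=np.array(c["distortion"]);W=np.linalg.inv(np.array(c["extrinsics"]))
        q.append(cv2.undistortPoints(np.array([[p]],float),K,D).reshape(2,1));P.append(W[:3])
    X=cv2.triangulatePoints(P[0],P[1],*q).ravel();return X[:3]/X[3]
E
python3 - <<'E'
from h import *
from scipy.spatial.transform import Rotation as R
for nm,a,b,z in(("rbar",(585.6,318),(576.4,376.4),.16),("mbar",(397,351),(371,333),.16),("lbar",(198,378),(195,290),.16),
  ("cornR",(629.2,283),(633.9,354.2),.18),("cornL",(147,355),(157,236),.18)):
    print(nm,np.round(tri(a,b),4),np.round(plane("top",a,z),4),np.round(plane("scene",b,z),4))
r=R.from_rotvec(arm.observe()["ee_rot"]).as_matrix();print(np.round(r,3))
a=plane("top",(629.2,283),.18);b=plane("top",(147,355),.18);d=b-a;print(np.linalg.norm(d),np.degrees(np.arctan2(-d[0],d[1])))
a=plane("scene",(633.9,354.2),.18);b=plane("scene",(157,236),.18);d=b-a;print(np.linalg.norm(d),np.degrees(np.arctan2(-d[0],d[1])))
E
```

```text
rbar [ 0.5263 -0.3129  0.1606] [ 0.5257 -0.3126  0.16  ] [ 0.527  -0.3137  0.16  ]
mbar [ 0.4915 -0.0853  0.1473] [ 0.4934 -0.0835  0.16  ] [ 0.4889 -0.0838  0.16  ]
lbar [0.4651 0.1476 0.1168] [0.4697 0.1463 0.16  ] [0.4617 0.127  0.16  ]
cornR [ 0.5669 -0.3567  0.1809] [ 0.5658 -0.3559  0.18  ] [ 0.5686 -0.3586  0.18  ]
cornL [0.5005 0.1928 0.1843] [0.4991 0.1978 0.18  ] [0.502  0.1906 0.18  ]
[[-0.904  0.429 -0.   ]
 [ 0.429  0.904 -0.001]
 [-0.    -0.001 -1.   ]]
0.5577323509769587 6.863131049485764
0.5531882769949173 6.91721700177078
```

Track yaw is +6.9°. The right bar top is at (0.526,-0.313,0.160), with the height as expected, so the door is about 14 mm ajar and has about 106 mm of travel left. I'm moving over the bar.

```bash
python3 -m crank '[[1,0.027,-0.091,0.016,0.067],[1,0.027,-0.091,0.016,0.067],[1,0.027,-0.091,0.016,0.067],[1,0.027,-0.091,0.016,0.067],[1,0.027,-0.091,0.016,0.067],[1,0.027,-0.091,0.016,0.067],[1,0.027,-0.091,0.016,0.067],[1,0.027,-0.091,0.016,0.067]]' 20
```

```text
clock: 0.77
position: [0.3542, 0.2715, 0.295]
ee_rot: [0.191, -3.135, 0.0]
force: [1.5, 0.3, 0.6]
width: 1.003
```

```bash
python3 -m crank '[[1,0.027,-0.091,0,0],[1,0.027,-0.091,0,0],[1,0.027,-0.091,0,0],[1,0.027,-0.091,0,0],[1,0.027,-0.091,0,0],[1,0.027,-0.091,0,0],[1,0.027,-0.091,0,0],[1,0.027,-0.091,0,0]]'
```

```text
clock: 1.43
position: [0.4405, -0.0196, 0.2949]
ee_rot: [-0.186, 3.136, 0.0]
force: [-0.0, 0.7, 0.4]
width: 0.997
```

```bash
python3 -m crank '[[1,0.027,-0.091,0,0],[1,0.027,-0.091,0,0],[1,0.027,-0.091,0,0],[1,0.027,-0.091,0,0],[1,0.027,-0.091,0,0],[1,0.027,-0.091,0,0],[1,0,0,0,0],[1,0,0,0,0]]'
```

```text
clock: 2.1
position: [0.5049, -0.2386, 0.2943]
ee_rot: [0.179, -3.135, 0.001]
force: [0.1, 0.7, 0.1]
width: 1.0
```

```bash
python3 -m crank '[[1,0.018,-0.062,0,0],[1,0.018,-0.062,0,0],[1,0.018,-0.062,0,0],[1,0,0,-0.04,0],[1,0,0,-0.06,0],[1,0,0,-0.06,0],[1,0,0,0,0],[1,0,0,0,0]]'; python3 - <<'E'
from h import *
w=arm.get_image("wrist");s=arm.get_image("scene");print(arm.observe()["position"])
cv2.imwrite("pics/w1.png",w[:,:,::-1]);cv2.imwrite("pics/s1.png",s[:,:,::-1])
c=arm.get_calibration("wrist");print(np.round(c["extrinsics"],3))
K=np.array(c["intrinsics"]);W=np.linalg.inv(c["extrinsics"])
p=cv2.projectPoints(np.array([[.5263,-.3129,.16]]),cv2.Rodrigues(W[:3,:3])[0],W[:3,3],K,np.array(c["distortion"]))[0];print(p)
E
```

```text
clock: 2.77
position: [0.5266, -0.3088, 0.2302]
ee_rot: [0.188, -3.134, -0.003]
force: [0.3, -0.6, 1.3]
width: 1.0
[ 0.52767563 -0.31014759  0.23237071]
[[-0.119  0.955  0.272  0.454]
 [ 0.993  0.114  0.034 -0.318]
 [ 0.001  0.274 -0.962  0.373]
 [ 0.     0.     0.     1.   ]]
[[[312.36951046 265.09618592]]]
```

View pics/w1.png

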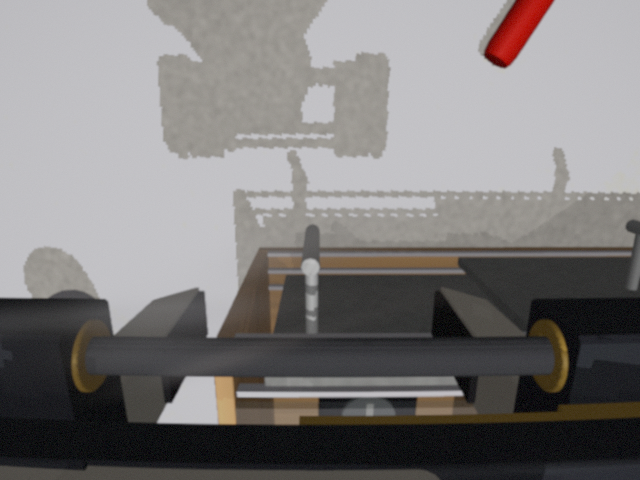

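View pics/s1.png

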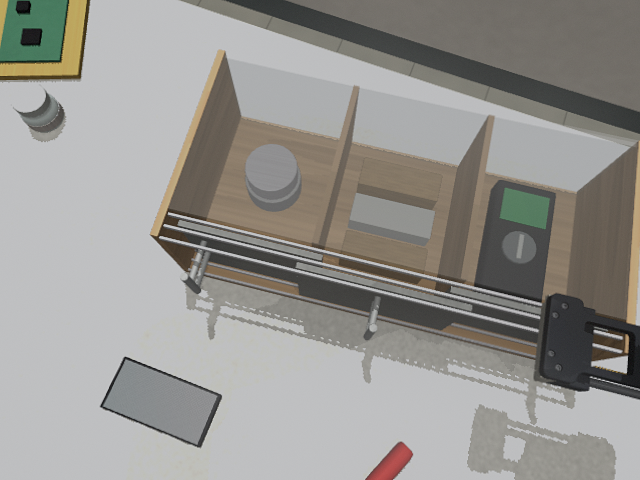

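The wrist view shows the bar tip at (310,267), against a predicted (312,265), so the jaws straddle it. Next I lower in two steps.

```bash
python3 -m crank '[[1,0,-0.006,-0.04,0],[1,0,0,-0.04,0],[1,0,0,-0.04,0],[1,0,0,-0.04,0],[1,0,0,-0.03,0],[1,0,0,-0.025,0],[1,0,0,0,0],[1,0,0,0,0]]'
```

```text
clock: 3.53
position: [0.5273, -0.3129, 0.1454]
ee_rot: [-0.186, 3.136, -0.0]
force: [-0.2, -0.2, 0.2]
width: 1.001
```

```bash
python3 -m crank '[[0,0,0,0,0],[0,0,0,0,0],[0,0,0,0,0],[0,0,0,0,0],[0,0,0,0,0],[0,0,0,0,0],[0,0,0,0,0],[0,0,0,0,0]]' 15; python3 - <<'E'
from h import *
w=arm.get_image("wrist")
cv2.imwrite("pics/w2.png",w[:,:,::-1]);print(arm.observe()["force"],arm.observe()["width"]*92)
E
```

```text
clock: 4.2
position: [0.527, -0.3129, 0.145]
ee_rot: [-0.186, 3.136, 0.0]
force: [-0.7, -0.4, -0.2]
width: 0.468
[0.77918734 0.01322849 0.44177656] 39.11345721050789
```

View pics/w2.png

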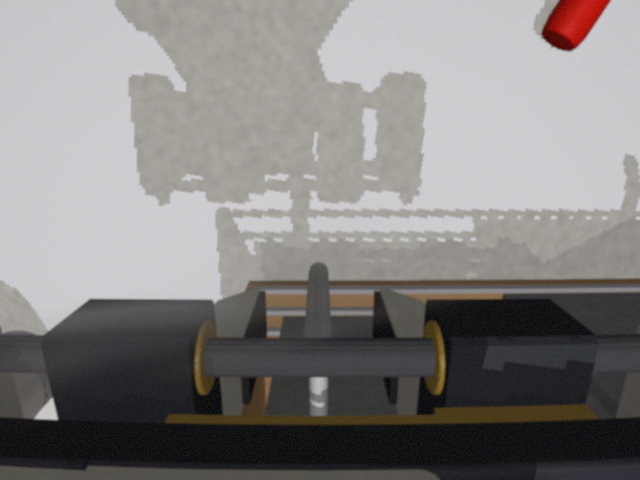

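Still closing at 39 mm, with the bar between the pads. I'll wait for it to finish.

```bash
python3 -m crank '[[0,0,0,0,0],[0,0,0,0,0],[0,0,0,0,0],[0,0,0,0,0],[0,0,0,0,0],[0,0,0,0,0],[0,0,0,0,0],[0,0,0,0,0]]' 15
```

```text
clock: 4.92
position: [0.527, -0.313, 0.145]
ee_rot: [-0.186, 3.136, -0.0]
force: [1.5, -0.9, -0.2]
width: 0.104
```

Width is 9.6 mm, so the 10 mm bar is gripped. I slide about 88 mm along the track first.

```bash
python3 -m crank '[[0,-0.0033,0.027,0,0],[0,-0.0033,0.027,0,0],[0,-0.0033,0.027,0,0],[0,-0.0033,0.027,0,0],[0,-0.0033,0.027,0,0],[0,-0.0033,0.027,0,0],[0,-0.0033,0.027,0,0],[0,-0.0033,0.027,0,0]]' 15
```

```text
clock: 5.58
position: [0.5164, -0.2252, 0.1449]
ee_rot: [-0.186, 3.136, 0.0]
force: [2.1, -2.4, -3.1]
width: 0.107
```

```bash
python3 -m crank '[[0,-0.0008,0.0065,0,0],[0,-0.0008,0.0065,0,0],[0,-0.0008,0.0065,0,0],[0,-0.0008,0.0065,0,0],[0,-0.0008,0.0065,0,0],[0,-0.0008,0.0065,0,0],[0,0,0,0,0],[0,0,0,0,0]]' 15
```

```text
clock: 6.25
position: [0.5146, -0.2103, 0.1449]
ee_rot: [0.186, -3.136, -0.001]
force: [1.7, 1.5, -2.8]
width: 0.1
```

```bash
python3 -m crank '[[0,-0.0005,0.004,0,0],[0,-0.0005,0.004,0,0],[0,-0.0005,0.004,0,0],[0,0,0,0,0],[0,0,0,0,0],[0,0,0,0,0],[0,0,0,0,0],[0,0,0,0,0]]' 15
```

```text
clock: 6.92
position: [0.5142, -0.2072, 0.145]
ee_rot: [-0.185, 3.135, -0.003]
force: [4.2, -4.6, -6.7]
width: 0.108
```

```bash
python3 -m crank '[[0,-0.0005,0.004,0,0],[0,-0.0005,0.004,0,0],[0,0,0,0,0],[0,0,0,0,0],[0,0,0,0,0],[0,0,0,0,0],[0,0,0,0,0],[0,0,0,0,0]]' 15
```

```text
clock: 7.58
position: [0.5142, -0.207, 0.1451]
ee_rot: [-0.181, 3.134, -0.009]
force: [8.8, -14.6, -13.8]
width: 0.105
```

At the stop: no further motion and the force is rising. I relieve the load, then open.

```bash
python3 -m crank '[[0,0.0006,-0.005,0,0],[0,0.0006,-0.004,0,0],[0,0,0,0,0],[0.5,0,0,0,0],[0.5,0,0,0,0],[0.5,0,0,0,0],[0.5,0,0,0,0],[0.5,0,0,0,0]]' 15; python3 -m crank '[[0.6,0,0,0,0],[0.6,0,0,0,0],[0.6,0,0,0,0],[0.6,0,0,0,0],[0.6,0,0,0,0],[0.6,0,0,0,0],[0.6,0,0,0,0],[0.6,0,0,0,0]]' 15
```

```text
clock: 8.25
position: [0.5138, -0.2062, 0.145]
ee_rot: [0.186, -3.136, -0.001]
force: [-0.2, -0.3, 0.2]
width: 0.415
clock: 8.92
position: [0.514, -0.2065, 0.1449]
ee_rot: [0.186, -3.136, -0.0]
force: [0.2, 0.4, -0.3]
width: 0.599
```

Released with no force. I raise the tool, move it away towards the robot, and look.

```bash
python3 -m crank '[[0.6,0,0,0.05,0],[0.6,0,0,0.06,0],[0.6,0,0,0.07,0],[0.6,0,0,0.07,0],[0.6,0,0,0.07,0],[0.6,0,0,0.06,0],[0.6,-0.05,0,0,0],[0.6,-0.08,0,0,0]]'; python3 -m crank '[[0.6,-0.08,-0.02,0,0],[0.6,-0.08,-0.02,0,0],[0.6,-0.06,-0.02,0,0],[0.6,0,0,0,0],[0.6,0,0,0,0],[0.6,0,0,0,0],[0.6,0,0,0,0],[0.6,0,0,0,0]]'; python3 - <<'E'
from h import *
for n in("top","scene"):
    cv2.imwrite(f"pics/{n}9.png",arm.get_image(n)[:,:,::-1])
    a=cv2.imread(f"pics/{n}0.png");b=cv2.imread(f"pics/{n}9.png");cv2.imwrite(f"pics/d{n}.png",np.vstack([b,]))
print(arm.observe()["force"])
E
```

```text
clock: 9.58
position: [0.4644, -0.2063, 0.2981]
ee_rot: [-0.189, 3.132, -0.003]
force: [-1.1, -1.2, 0.0]
width: 0.599
clock: 10.25
position: [0.3749, -0.2301, 0.2968]
ee_rot: [0.188, -3.136, 0.001]
force: [-0.0, 0.5, 0.6]
width: 0.599
[ 0.17954566  0.42918404 -0.65466007]
```

View pics/top9.png

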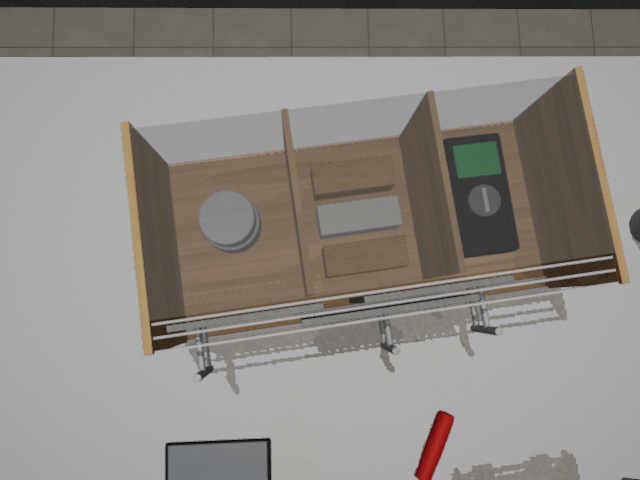

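View pics/scene9.png

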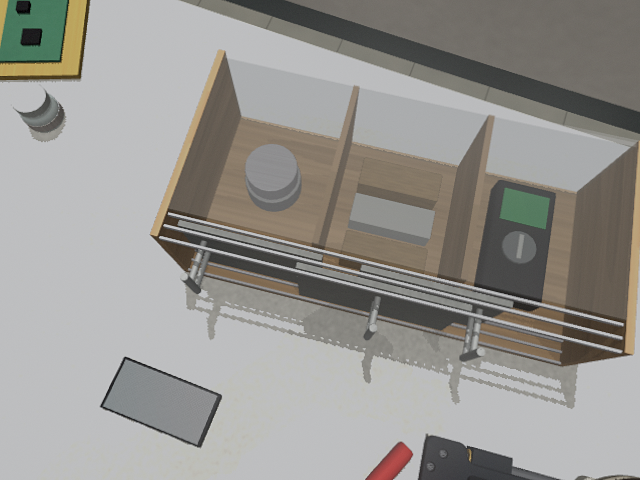

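The top image has the right bar tip at (498,331) and the scene image at (478,352). The other two bars, the tins and the meter are at the same pixels as before. One last check on the distance along the track.

```bash
python3 - <<'E'
from h import *
u=np.array([-.12,.993,0])
r=tri((498,331),(478,352));m=tri((397,351),(371,333));print(r,m,(r-plane("top",(585.6,318),.16))@u)
print("door centre rel. cabinet middle",(r-np.array([.5334,-.0795,0]))@u+.065,"rel mid bar",(plane("top",(498,331),.16)-plane("top",(397,351),.16))@u+.065)
for n,x in(("top",(slice(120,420),slice(120,440))),("scene",(slice(60,340),slice(150,375))),("top",(slice(130,260),slice(445,520)))):
    a=cv2.imread(f"pics/{n}0.png");b=cv2.imread(f"pics/{n}9.png");print(n,(cv2.absdiff(a,b)[x].max(2)>40).mean())
arm.sign_off()
E
```

```text
[ 0.5130253  -0.20479167  0.15984366] [ 0.49150206 -0.08528997  0.14726888] 0.10857265656460958
door centre rel. cabinet middle -0.05696965964135818 rel mid bar -0.058026520315105995
top 0.005625
scene 0.002015873015873016
top 0.0
the job is handed in; nothing more can be done
```

The job is done and handed in at about 10.4 s. The multimeter was in the right end bay. I gripped the right door's pull bar, slid the door about 106 mm behind the middle door to its firm stop, let go and moved the arm clear.

- **Door position:** the last pictures put the right door's centre about 57–58 mm from the middle door's centre; fully open is 60 mm and the limit is 75 mm. The roughly 2 mm difference is within the calibration accuracy.
- **Stop reached:** the arm would not move further and the sideways force rose to about 15 N.
- **Nothing else moved:** the meter's area in the top picture is unchanged between the before and after images. The left door, middle door and tins are at the same pixels, with under 0.6 % of pixels changed around them.
- **Robot clear:** the wrist force was near zero after release.
- **One disagreement:** my triangulated height for the middle bar's tip, picked by eye, was about 13 mm too low. It was only a cross-check and no move depended on it.

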